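Pack the cabinet drawer: charged batteries and grinding discs

TASK

Pull the red cabinet's drawer open, unclip every battery pack from the charging rail and put it in the drawer's empty bay, and lay every grinding disc flat on the round plate in the drawer's other bay, one on another as a single neatly centred stack. Then push the drawer fully shut, with nothing left on the rail or loose on the bench that belongs in it. Leave the other things on the bench where they are.

Things in the scene. Friction and masses are not known exactly. Their poses are not given: they have to be found in the camera images.
- rail: Charging rail fixed to the bench: aluminium bar 21 mm wide (x), 250 mm long (y), on a grey foot 66 mm wide. Origin: centre of the foot's underside, z up. The bar's top is 45 mm above the bench. Three docks at y = -85, 0, +85 mm, 2 or 3 of them filled, with grey blocks between that rise 12 mm above the bar.
- middle_catch (a point): Middle dock's catch, 32 mm above the bench. In every dock a pair of sprung steel rollers in the bar's sides holds the battery by lips inside its two cheeks: a straight upward pull of about 9 to 16 N beyond its weight snaps it free within the first 10 mm, and 45 mm up it is clear of everything.
- battery0: Black battery pack with an orange band, 52 (x) x 50 (y) x 78 (z) mm, about 0.33 kg, None if absent. Origin: centre of the underside, z up when clipped on the rail, x across the bar. The block to grip spans z = 28 to 78 mm over the full 52 x 50 mm; below it two 6 mm cheeks straddle the bar. Clipped, its underside is 17 mm above the bench.
- battery1: Black battery pack with an orange band, 52 (x) x 50 (y) x 78 (z) mm, about 0.33 kg, None if absent. Origin: centre of the underside, z up when clipped on the rail, x across the bar. The block to grip spans z = 28 to 78 mm over the full 52 x 50 mm; below it two 6 mm cheeks straddle the bar. Clipped, its underside is 17 mm above the bench.
- battery2: Black battery pack with an orange band, 52 (x) x 50 (y) x 78 (z) mm, about 0.33 kg, None if absent. Origin: centre of the underside, z up when clipped on the rail, x across the bar. The block to grip spans z = 28 to 78 mm over the full 52 x 50 mm; below it two 6 mm cheeks straddle the bar. Clipped, its underside is 17 mm above the bench.
- disc0: Brick red grinding disc, solid, 60 mm across and 14 mm thick, about 0.1 kg, lying flat on the bench; None if absent. Origin: centre of its underside, z along its axis.
- disc1: Blue grinding disc, solid, 60 mm across and 14 mm thick, about 0.1 kg, lying flat on the bench; None if absent. Origin: centre of its underside, z along its axis.
- disc2: Grey grinding disc, solid, 60 mm across and 14 mm thick, about 0.1 kg, lying flat on the bench; None if absent. Origin: centre of its underside, z along its axis.
- drawer (a joint): Opening of the drawer in m: 0 shut, 0.19 fully open; starts at 0 to 0.04. It slides with about 2 N friction and stays where it is left. It opens along -x of the cabinet's frame, towards the robot. Its front panel is 14 mm thick and reaches 112 mm above the bench.
- cabinet: Red cabinet fixed to the bench, 220 (x) x 360 (y) x 120 (z) mm; origin at the centre of its underside, its front at x = -110 mm. The space inside is 108 mm tall. The drawer's floor is 14 mm above the bench; its side and back walls and the divider between its two bays stand 31 mm over that floor.
- drawer_handle (a point): Middle of the drawer's bar handle, moves with the drawer; axes as the drawer's (x into the cabinet, y to its left, z up). Bar 12 mm thick and 120 mm long along y, 88 mm above the bench; its centre is 45 mm in front of the panel.
- stack_plate (a point): Centre of the top face of the round steel plate (68 mm across, 4 mm thick) on the floor of the drawer's right bay; moves with the drawer, axes as the drawer's. The bay is 186 mm wide (y) and about 187 mm long (x); the plate lies at its middle. With the drawer fully open the whole bay is out of the cabinet.
- battery_bay (a point): Centre of the floor of the drawer's empty left bay, where the batteries go; moves with the drawer, axes as the drawer's. The bay is 138 mm wide (y) and about 187 mm long (x): three batteries stand there in a row along x, 58 mm apart.
- screw_jar: Bystander, to be left alone: glass jar with a red lid, 70 mm wide, 90 mm tall.
- mug: Bystander, to be left alone: blue mug, 80 mm wide, 95 mm tall.
- glue: Bystander, to be left alone: white bottle with an orange cap, 60 mm wide, 160 mm tall.
- tape_measure: Bystander, to be left alone: yellow tape measure, 75 x 40 x 70 mm.
- screwdriver: Bystander, to be left alone: screwdriver lying on the bench.
- offcut: Bystander, to be left alone: wood offcut, 120 x 45 x 38 mm.
- hammer: Bystander, to be left alone: hammer lying on the bench.
- spray_can: Bystander, to be left alone: green spray can, 64 mm wide, 180 mm tall.
There are look-alikes about, which are no part of the job. Leave any purple or yellow look-alike of the disc0 alone.

How it is judged:
By the outcome, as a careful person would: the job done as asked, in the order asked, and still so for the second after the job is handed in, with the robot touching nothing.
Of battery0, battery1, battery2 only 2 to 3 are there at a start; the rules pass over those that are not, and their reading is None.
Of disc0, disc1, disc2 only 2 to 3 are there at a start; the rules pass over those that are not, and their reading is None.
At some moment in a run one of disc0, disc1, disc2 may be knocked a few centimetres aside while the robot is not near it.
Once in a run the grip may slacken for a moment while it holds something.
It also fails if it takes over 208 s, if anything falls off the work surface, if the arm or the gripper's body presses on something with over 40 N, if the wrist force passes 120 N, or if a joint passes its speed limit or range.

ROBOT

A 7-joint arm with a two-finger parallel gripper is mounted at the origin on the work surface. World frame = base frame: x ahead of the robot, y to its left, z up, the work surface at z = 0. Lengths are in m, angles in degrees, forces in N, time in s.
With the tool pointing down it reaches from about 0.4 to 0.875 m from the base axis. Payload 6.5 kg.
Tool frame: the origin (TCP) lies midway between the tips of the shut fingers; the grasp point (between the pads) lies 19 mm behind it (arm.grip_point_offset is the distance from the TCP to the grasp point, in m); z points along the fingers, y is the line along which they close (so a half turn about z gives the same grasp; the last joint's range is limited). The gripper opens to 85 mm and grips with 20 to 120 N. Pads are 22 mm wide; open, the fingers measure 114 mm over their backs; the gripper's body (76 mm by 85 mm) begins 54 mm behind the grasp point. The pads swing forward as they close: fully open they stand 13 mm farther back than shut.
Start: joints at [65.535, 30.733, -0.252, 88.115, 0.149, 61.152, -4.079], TCP at [0.229, -0.608, 0.231] pointing down, gripper open.
Joint ranges: [-154.64, 154.64], [-21.42, 123.67], [-72.66, 72.17], [13.99, 137.28], [-74.86, 254.86], [10.95, 109.41], [-158.01, 158.01]. Speed limits (degrees/s): [136.94, 136.94, 180, 180, 180, 180, 180].

INTERFACE

Orientations are given as a 3x3 rotation matrix whose columns are the frame's x, y, z axes.
In Python, from cell import arm gives the robot as it stands. The module is installed in compiled form; this text tells all that it offers.
- The arm moves only by the tool jog_arm, never from a script. Its argument "rows" is a list of rows, each a list of 4 numbers: the shift along the tool's x, y, z in cm, then the turn about the tool's z in rad. A call has 1 to 20 rows; each row shifts and turns the commanded pose from where the row before left it, along the tool's axes as they then stand; what a row does not reach is not made up. A row lasts 1/8 s, in which the tool goes at most 62.5 mm and 10.7 degrees, less where a joint would pass 70% of its speed; a pose out of reach is approached as far as the arm can. A call is refused whole if a number of a shift passes 6.25 or a number of a turn 0.188, either way. A call with a gripper value outside its range is refused whole. "hand" is the opening, from 0 (shut) to 1 (fully open), set as the call begins (left out, the last holds). The fingers move at their own pace and stop on an object; the grip force is fixed at half the most. Time passes only in rows, so rows that do not move let the fingers close. It gives the time, the measured TCP pose, the force, the opening and the grip force at its end, in the units of the state.
- arm.read_state(): the state, without advancing time (a new reading comes with each control period).
- arm.camera(name): name is "scene" or "top"; returns the picture (384x512x3 uint8, blue, green, red); there is no depth.
- arm.calibration(name): a dict with "fx", "fy", "cx", "cy" (pixels), "k1" (the pictures are not rectified: a ray, as slopes to the right and down, at radius r is drawn at 1 + k1 r^2 times it, then the intrinsics apply), "R" (3x3) and "t" (3): a world point X has camera coordinates R X + t. Camera axes: x right, y down, z forward; pixel columns grow to the right and rows downward; lengths in m; the calibration is good to about 2 mm. A picture is of the moment at which its call begins. calibration takes no time and is no camera call.
- arm.finish_job(): hands the job in; it is judged then, once.
The state is a dict: "time": time; "joints": joint angles; "qvel": joint speeds; "tau": joint torques, N m; "position": TCP position; "tool_rot": TCP orientation; "force": force on the tool from outside, world axes, zero at the start; "ft_torque": the same for the moment, N m; "opening": opening from 0.0 (shut) to 1.0 (fully open); "grasp_force": force on a finger pad.
Only numpy, scipy, OpenCV 4.12 (cv2) and the standard library are available. Lean on these libraries where they do the work, as an engineer would, in place of code of your own. Each camera call takes 0.05 s, during which the arm holds its last target. There are 200 camera calls.

## Working session

There is one attempt and no reset: what is moved stays moved. The work goes in short steps, Python scripts to look and compute and a tool call to move; the robot and the scene stay as the last step left them, time stands still between calls to the robot, and variables do not carry over. Pictures are saved under pics/ and viewed, at most 14 in all, crops included, and the job is handed in when it is done.

Besides the shell and the picture viewer there is one more tool, called after "Emit:" as name([rows], argument=value, ...), one row to a line, values as JSON. jog_arm: Moves the arm, as the interface text tells. Its arguments: {"type":"object","properties":{"rows":{"type":"array","items":{"type":"array","items":{"type":"number"}}},"hand":{"type":"number"}},"required":["rows"]}

```bash
mkdir -p pics
cat > h.py <<'E'
import numpy as np, cv2
from cell import arm
def snap(n):
    im=arm.camera(n); return im
def ray(n,u,v):
    c=arm.calibration(n); K=np.array([[c['fx'],0,c['cx']],[0,c['fy'],c['cy']],[0,0,1.]])
    p=cv2.undistortPoints(np.array([[[u,v]]],float),K,np.array([c['k1'],0,0,0.])).ravel()
    # model: distorted = r*(1+k1 r^2), same as OpenCV
    R=np.array(c['R']);t=np.array(c['t'])
    return -R.T@t, R.T@np.array([p[0],p[1],1.])
def onz(n,u,v,z):
    o,d=ray(n,u,v); return o+d*(z-o[2])/d[2]
def proj(n,X):
    c=arm.calibration(n); K=np.array([[c['fx'],0,c['cx']],[0,c['fy'],c['cy']],[0,0,1.]])
    return cv2.projectPoints(np.array(X,float).reshape(-1,3),cv2.Rodrigues(np.array(c['R']))[0],np.array(c['t'],float),K,np.array([c['k1'],0,0,0.]))[0].reshape(-1,2)
E
python3 - <<'E'
from h import *
for n in ['top','scene']:
    im=snap(n); cv2.imwrite(f'pics/{n}0.png',im)
    cv2.imwrite(f'pics/{n}0b.png',cv2.resize(im,(800,600),interpolation=cv2.INTER_CUBIC))
    c=arm.calibration(n); print(n,c['fx'],c['k1'],-np.array(c['R']).T@c['t'],np.array(c['R']).round(2).tolist())
print(arm.read_state(),arm.grip_point_offset)
E
```

```text
top 383.0938650372962 -0.03757389605278536 [0.2921069  0.00701272 1.25851363] [[-0.02, -1.0, -0.0], [-0.99, 0.02, -0.17], [0.17, -0.0, -0.99]]
scene 372.201914809728 -0.1101792623377546 [1.29781452 0.39509397 1.08883668] [[-0.44, 0.9, -0.0], [0.68, 0.33, -0.66], [-0.59, -0.29, -0.75]]
{'time': 0.1, 'joints': array([65.53413825, 30.77466522, -0.25308398, 88.16655893,  0.14968227,
       61.1530116 , -4.08086008]), 'qvel': array([ 0.01495264, -0.13225763,  0.00999661, -0.02510895, -0.06267124,
        0.07057691, -0.03059652]), 'tau': array([ 3.09231109e-03, -5.84571147e+01,  1.05219048e+00, -2.59777808e+01,
        1.27199877e-02,  4.61973046e-03,  9.59575800e-06]), 'position': array([ 0.22923113, -0.60760469,  0.2304735 ]), 'tool_rot': array([[ 9.35598866e-01,  3.53064099e-01, -7.10059193e-04],
       [ 3.53064784e-01, -9.35597710e-01,  1.47746183e-03],
       [-1.42691027e-04, -1.63300851e-03, -9.99998656e-01]]), 'force': array([-0.3747352 ,  0.19904136,  0.86755691]), 'ft_torque': array([ 0.03981991, -0.02190701, -0.00774021]), 'grasp_force': 0.0, 'opening': 1.0006735129871993} 0.0187
```

View pics/top0b.png

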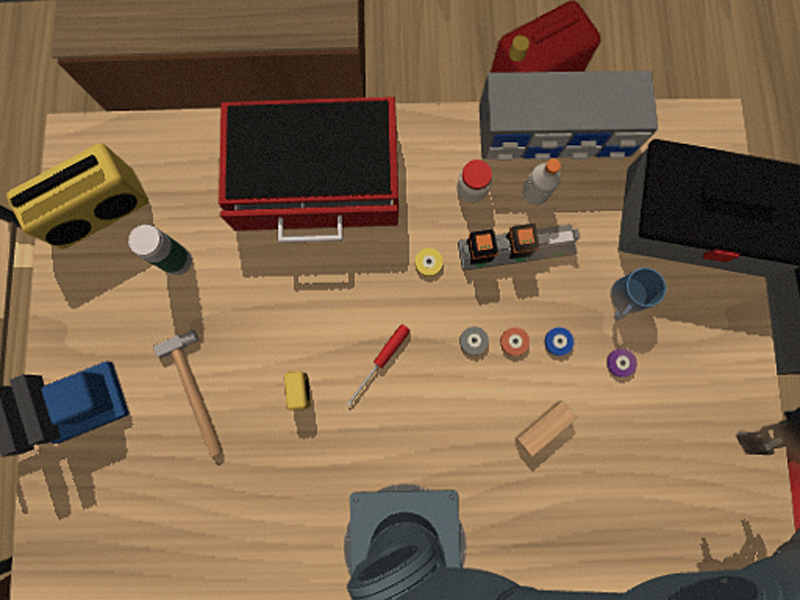

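View pics/scene0b.png

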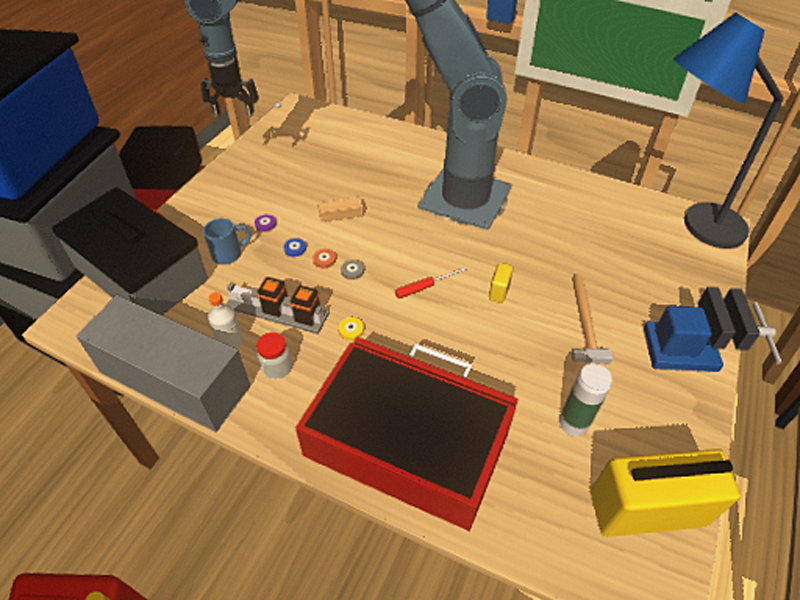

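Top view: grey, red and blue discs (800-px scale) are at (475,341), (515,341) and (560,341). The yellow (429,262) and purple (622,362) ones are look-alikes. Two batteries sit at (483,243) and (523,238), and the dock near (562,236) is empty. The drawer handle is at (310,230).

```bash
cat >> h.py <<'E'
def blobs(im,lo,hi,amin=40):
    m=cv2.inRange(cv2.cvtColor(im,cv2.COLOR_BGR2HSV),np.array(lo),np.array(hi))
    n,_,s,c=cv2.connectedComponentsWithStats(m)
    return [(c[i].round(1).tolist(),s[i].tolist()) for i in range(1,n) if s[i][4]>=amin]
E
python3 - <<'E'
from h import *
T=cv2.imread('pics/top0.png');S=cv2.imread('pics/scene0.png')
for n,im in(('top',T),('scene',S)):
  print(n,'blue',blobs(im,(105,150,60),(125,255,255)));print('red',blobs(im,(3,120,100),(10,200,255)));print('orange',blobs(im,(5,200,120),(15,255,255),15))
f=.64
crop=cv2.resize(T[125:245,130:400],None,fx=2.96,fy=4.0*.74,interpolation=cv2.INTER_CUBIC);cv2.imwrite('pics/c1.png',crop)
# rough
for nm,u,v,z in [('grey',475,341,.014),('red',515,341,.014),('blue',560,341,.014),('b0',483,242,.095),('b1',523,237,.095),('hL',280,240,.088),('hR',340,239,.088),('cabFL',222,204,.12),('cabFR',397,201,.12),('cabBL',221,102,.12),('cabBR',394,98,.12),('pFL',224,214,.112),('yel',429,262,.014)]:
    print(nm,onz('top',u*f,v*f,z).round(3))
E
```

```text
top blue [([329.3, 86.9], [319, 86, 20, 6, 44]), ([357.1, 218.2], [349, 210, 18, 17, 166]), ([50.7, 253.4], [27, 232, 53, 40, 746]), ([47.5, 274.1], [37, 268, 25, 14, 102])]
red [([329.2, 218.3], [320, 210, 19, 18, 197])]
orange []
scene blue [([320.0, 6.2], [312, 0, 18, 15, 150]), ([464.2, 36.0], [431, 8, 58, 58, 1801]), ([26.7, 78.7], [0, 31, 63, 97, 3650]), ([187.8, 158.2], [182, 153, 13, 11, 64]), ([440.0, 218.5], [414, 196, 49, 42, 1195])]
red [([207.4, 165.7], [201, 160, 14, 12, 94])]
orange [([172.8, 182.6], [168, 179, 11, 8, 46]), ([193.9, 188.0], [189, 184, 11, 8, 51]), ([137.6, 190.9], [134, 187, 8, 9, 53]), ([172.2, 190.3], [165, 188, 15, 5, 27]), ([192.2, 196.2], [186, 194, 13, 5, 22])]
grey [ 0.41  -0.156  0.014]
red [ 0.408 -0.24   0.014]
blue [ 0.405 -0.334  0.014]
b0 [ 0.6   -0.171  0.095]
b1 [ 0.609 -0.252  0.095]
hL [0.616 0.238 0.088]
hR [0.616 0.117 0.088]
cabFL [0.685 0.348 0.12 ]
cabFR [ 0.682 -0.     0.12 ]
cabBL [0.905 0.357 0.12 ]
cabBR [0.904 0.001 0.12 ]
pFL [0.666 0.346 0.112]
yel [ 0.581 -0.066  0.014]
```

View pics/c1.png

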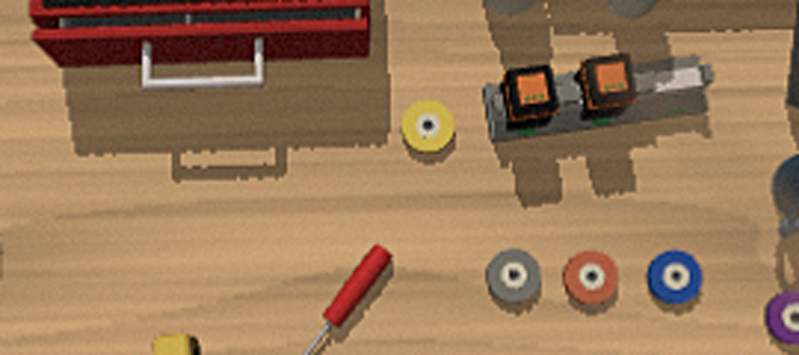

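The crop confirms grey (513,275), red (591,276) and blue (675,276). The yellow disc (428,126) and purple disc (795,318) stay. I'll open the drawer first.

```bash
cat >> h.py <<'E'
def need(x,y,z,ang):
    """delta to target TCP; ang = world angle (deg) of tool y axis, mod 180"""
    s=arm.read_state(); R=s['tool_rot']; d=np.array([x,y,z])-s['position']
    a=np.degrees(np.arctan2(R[1,1],R[0,1])); w=(ang-a+90)%180-90
    print('t',round(s['time'],2),'shift cm (tool axes)',(R.T@d*100).round(2),'turn rad',round(-np.radians(w),3),'j7',s['joints'][6].round(1),'op',round(s['opening'],2))
E
python3 - <<'E'
from h import *
need(.614,.178,.23,0)
T=cv2.imread('pics/top0.png')
def ctr(m):
    n,_,s,c=cv2.connectedComponentsWithStats(m); return [(c[i].round(1),s[i][4]) for i in range(1,n) if s[i][4]>30]
m=cv2.inRange(cv2.cvtColor(T,cv2.COLOR_BGR2HSV),np.array((5,130,100)),np.array((16,255,255)));m[:, :290]=0;m[:,350:]=0;m[:140]=0;m[180:]=0
for c,a in ctr(m): print('orange',c,a,onz('top',*c,.095).round(4))
E
```

```text
t 0.1 shift cm (tool axes) [ 63.74 -59.92   0.14] turn rad -1.21 j7 -4.1 op 1.0
orange [336.  150.5] 88 [ 0.6128 -0.2562  0.095 ]
orange [309.4 154.3] 86 [ 0.6024 -0.1718  0.095 ]
```

Emit:
jog_arm([
  [3.18,-3,0,0],
  [3.18,-3,0,0],
  [3.18,-3,0,0],
  [3.18,-3,0,0],
  [3.18,-3,0,0],
  [3.18,-3,0,0],
  [3.18,-3,0,0],
  [3.18,-3,0,0],
  [3.18,-3,0,0],
  [3.18,-3,0,0],
  [3.18,-3,0,0],
  [3.18,-3,0,0],
  [3.18,-3,0,0],
  [3.18,-3,0,0],
  [3.18,-3,0,0],
  [3.18,-3,0,0],
  [3.18,-3,0,0],
  [3.18,-3,0,0],
  [3.18,-3,0,0],
  [3.18,-3,0,0],
], hand=0.4)

```text
time: 2.6
position: [0.613, 0.1788, 0.2308]
tool_rot: [[0.936, 0.353, -0.001], [0.353, -0.936, -0.0], [-0.001, 0.0, -1.0]]
force: [0.0, -0.5, 0.5]
opening: 0.401
grasp_force: 0.0
```

Emit:
jog_arm([
  [0,0,0,-0.173],
  [0,0,0,-0.173],
  [0,0,0,-0.173],
  [0,0,0,-0.173],
  [0,0,0,-0.173],
  [0,0,0,-0.173],
  [0,0,0,-0.172],
  [0,0,0,0],
])

```text
time: 3.6
position: [0.6124, 0.1774, 0.2307]
tool_rot: [[0.002, 1.0, -0.001], [1.0, -0.002, -0.0], [-0.0, -0.001, -1.0]]
force: [-1.0, 0.6, -0.1]
opening: 0.4
grasp_force: 0.0
```

Run:
```python
from h import *
need(.614,.178,.068,0)
S=snap('scene');T=snap('top')
cv2.imwrite('pics/v1.png',np.hstack([cv2.resize(S[190:310,190:340],(400,320)),cv2.resize(T[80:200,120:270],(400,320))]))
```

```text
t 3.6 shift cm (tool axes) [ 0.06  0.18 16.27] turn rad -0.002 j7 -35.8 op 0.4
```

View pics/v1.png

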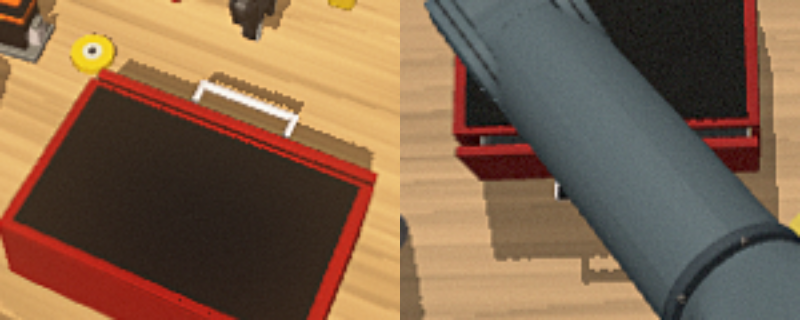

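The scene shows the handle clearly, with its bar running from (203,88) to (296,122). I'll cross-check the handle position from this view before descending.

Run:
```python
from h import *
for u,v in((203,87),(296,121)): print(onz('scene',190+u/2.667,190+v*.375,.092))
```

```text
[0.6233836 0.1216865 0.092    ]
[0.62099833 0.24382608 0.092     ]
```

Emit:
jog_arm([
  [0.2,0.4,2,0],
  [0,0,2,0],
  [0,0,2,0],
  [0,0,2,0],
  [0,0,2,0],
  [0,0,2,0],
  [0,0,1.5,0],
  [0,0,1.5,0],
  [0,0,1.2,0],
  [0,0,0,0],
])

```text
time: 4.95
position: [0.6161, 0.1795, 0.0683]
tool_rot: [[-0.0, 1.0, -0.001], [1.0, 0.0, -0.001], [-0.001, -0.001, -1.0]]
force: [-0.0, 0.5, -0.2]
opening: 0.401
grasp_force: 0.0
```

Emit:
jog_arm([
  [0,0,0,0],
  [0,0,0,0],
  [0,0,0,0],
  [0,0,0,0],
  [0,0,0,0],
], hand=0)

```text
time: 5.58
position: [0.6171, 0.18, 0.07]
tool_rot: [[-0.0, 1.0, 0.001], [1.0, 0.0, 0.0], [0.0, 0.001, -1.0]]
force: [-1.5, -0.3, 5.9]
opening: 0.118
grasp_force: 58.7
```

Emit:
jog_arm([
  [0,-0.5,0,0],
  [0,-1,0,0],
  [0,-1,0,0],
  [0,-1,0,0],
  [0,-1,0,0],
  [0,-1,0,0],
  [0,-1,0,0],
  [0,-1,0,0],
  [0,-1,0,0],
  [0,-1,0,0],
  [0,-1,0,0],
  [0,-1,0,0],
  [0,-1,0,0],
  [0,-1,0,0],
  [0,-1,0,0],
  [0,-1,0,0],
  [0,-0.5,0,0],
  [0,-0.3,0,0],
  [0,0,0,0],
])

```text
time: 7.95
position: [0.4533, 0.1786, 0.0699]
tool_rot: [[0.0, 1.0, 0.0], [1.0, -0.0, -0.002], [-0.002, 0.0, -1.0]]
force: [-0.7, -4.2, 11.1]
opening: 0.118
grasp_force: 60.0
```

Emit:
jog_arm([
  [0,-0.3,0,0],
  [0,-0.3,0,0],
  [0,-0.3,0,0],
  [0,-0.2,0,0],
  [0,-0.2,0,0],
  [0,0,0,0],
])

```text
time: 8.7
position: [0.4407, 0.1785, 0.0699]
tool_rot: [[0.001, 1.0, 0.001], [1.0, -0.001, -0.002], [-0.002, 0.001, -1.0]]
force: [0.4, -4.3, 11.5]
opening: 0.116
grasp_force: 60.0
```

Emit:
jog_arm([
  [0,-0.3,0,0],
  [0,-0.3,0,0],
  [0,-0.3,0,0],
  [0,0,0,0],
])

```text
time: 9.2
position: [0.4363, 0.1785, 0.07]
tool_rot: [[0.003, 1.0, 0.008], [1.0, -0.003, 0.001], [0.001, 0.008, -1.0]]
force: [15.6, -3.0, -6.0]
opening: 0.121
grasp_force: 58.9
```

Run:
```python
from h import *
s=arm.read_state();print(s['position'],s['force'],s['joints'])
```

```text
[0.43626248 0.17847382 0.06999893] [15.57884868 -3.0443489  -6.00232553] [ -3.27348036  32.08830524 -30.25288603 119.67447659  28.30963113
  34.80834772 -53.46087532]
```

Emit:
jog_arm([
  [0,0.2,0,0],
  [0,0,0,0],
  [0,0,0,0],
  [0,0,-2,0],
  [0,0,-4,0],
  [0,0,-4,0],
  [0,0,-4,0],
  [0,0,-2,0],
  [0,0,0,0],
], hand=0.4)

```text
time: 10.32
position: [0.434, 0.1801, 0.2302]
tool_rot: [[-0.0, 1.0, 0.002], [1.0, 0.0, 0.0], [0.0, 0.002, -1.0]]
force: [0.5, 0.6, -0.6]
opening: 0.401
grasp_force: 0.0
```

Run:
```python
from h import *
need(.6024,-.1718,.23,7)
```

```text
t 10.32 shift cm (tool axes) [-35.2   16.83   0.05] turn rad -0.122 j7 -40.9 op 0.4
```

Emit:
jog_arm([
  [-3.2,1.53,0,0],
  [-3.2,1.53,0,0],
  [-3.2,1.53,0,0],
  [-3.2,1.53,0,0],
  [-3.2,1.53,0,0],
  [-3.2,1.53,0,0],
  [-3.2,1.53,0,0],
  [-3.2,1.53,0,0],
  [-3.2,1.53,0,0],
  [-3.2,1.53,0,0],
  [-3.2,1.53,0,0],
  [0,0,0,-0.122],
  [0,0,0,0],
], hand=1)

```text
time: 11.95
position: [0.601, -0.1718, 0.2273]
tool_rot: [[-0.121, 0.993, -0.003], [0.993, 0.121, 0.001], [0.002, -0.003, -1.0]]
force: [-0.2, -0.1, 0.4]
opening: 0.998
grasp_force: 0.0
```

Run:
```python
from h import *
need(.6024,-.1718,.058,7)
T=snap('top');S=snap('scene')
cv2.imwrite('pics/v2.png',np.hstack([cv2.resize(S[140:290,150:350],(400,300)),cv2.resize(T[50:200,110:310],(400,300))]))
cv2.imwrite('pics/T2.png',T);cv2.imwrite('pics/S2.png',S)
```

```text
t 11.95 shift cm (tool axes) [-0.04  0.18 16.93] turn rad -0.001 j7 4.8 op 1.0
```

View pics/v2.png

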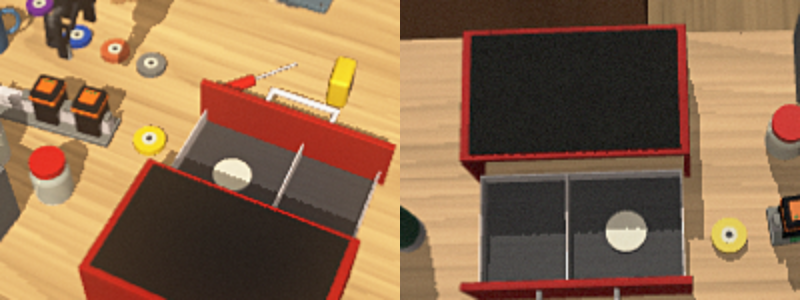

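The drawer is fully open. The plate shows at (626,231) in the right half, and the empty left bay spans x 482–567, y 178–280.

Run:
```python
from h import *
print('plate',onz('top',223.2,165.7,.018), 'scene',onz('scene',150+232/2,140+175/2,.018))
for u,v in((482,178),(567,178),(480,280),(567,282),(684,174)): print(onz('top',110+(u-400)/2,50+v/2,.045).round(4))
T=cv2.imread('pics/T2.png');g=cv2.cvtColor(T,cv2.COLOR_BGR2HSV)
m=cv2.inRange(g,np.array((10,0,90)),np.array((40,90,255)));m[:154]=0;m[178:]=0;m[:,:210]=0;m[:,236:]=0
ys,xs=np.nonzero(m);print(xs.min(),xs.max(),ys.min(),ys.max());(c,ax,an)=cv2.fitEllipse(cv2.convexHull(np.stack([xs,ys],1).astype(np.int32)));print(c,ax,onz('top',*c,.018))
```

```text
plate [0.59065178 0.10479746 0.018     ] scene [0.59274921 0.10973156 0.018     ]
[0.6806 0.3404 0.045 ]
[0.6769 0.1998 0.045 ]
[0.5096 0.3397 0.045 ]
[0.503  0.1991 0.045 ]
[0.6789 0.0068 0.045 ]
213 233 155 175
(222.68362426757812, 165.12960815429688) (20.299942016601562, 20.759052276611328) [0.59264022 0.106496   0.018     ]
```

Emit:
jog_arm([
  [0,0.15,3,0],
  [0,0,3,0],
  [0,0,3,0],
  [0,0,3,0],
  [0,0,2,0],
  [0,0,1.5,0],
  [0,0,1,0],
  [0,0,0.4,0],
  [0,0,0,0],
])

```text
time: 13.18
position: [0.6037, -0.1721, 0.0606]
tool_rot: [[-0.122, 0.993, 0.0], [0.993, 0.122, -0.0], [-0.0, 0.0, -1.0]]
force: [-0.2, -1.0, -0.5]
opening: 1.003
grasp_force: 0.0
```

Emit:
jog_arm([
  [0,0,0,0],
  [0,0,0,0],
  [0,0,0,0],
  [0,0,0,0],
  [0,0,0,0],
  [0,0,0,0],
], hand=0)

```text
time: 13.92
position: [0.6015, -0.1726, 0.0607]
tool_rot: [[-0.121, 0.993, -0.004], [0.993, 0.121, -0.001], [-0.001, -0.004, -1.0]]
force: [-7.0, -0.9, 8.7]
opening: 0.602
grasp_force: 64.2
```

Emit:
jog_arm([
  [0,0,-0.4,0],
  [0,0,-0.5,0],
  [0,0,-0.5,0],
  [0,0,-0.5,0],
  [0,0,-0.5,0],
  [0,0,-1,0],
  [0,0,-2,0],
  [0,0,-3,0],
  [0,0,-3,0],
  [0,0,-3,0],
  [0,0,-2,0],
  [0,0,0,0],
])

```text
time: 15.42
position: [0.605, -0.172, 0.2267]
tool_rot: [[-0.122, 0.993, 0.005], [0.993, 0.122, -0.001], [-0.002, 0.004, -1.0]]
force: [-0.8, 0.7, -3.2]
opening: 0.599
grasp_force: 66.5
```

Run:
```python
from h import *
print(arm.read_state()['force'],arm.read_state()['joints'])
need(.632,.270,.225,91)
need(.544,.270,.225,91)
```

```text
[-0.75147869  0.71142526 -3.16811233] [ 33.3695052   32.20444647 -31.12004919  90.60847217  18.20714598
  62.01722042   4.61224991]
t 15.43 shift cm (tool axes) [43.55  8.06  0.14] turn rad -1.466 j7 4.6 op 0.6
t 15.43 shift cm (tool axes) [44.62 -0.67  0.1 ] turn rad -1.466 j7 4.6 op 0.6
```

Emit:
jog_arm([
  [2.1,0.3,0,0],
  [4.15,0.62,0,0],
  [4.15,0.62,0,0],
  [4.15,0.62,0,0],
  [4.15,0.62,0,0],
  [4.15,0.62,0,0],
  [4.15,0.62,0,0],
  [4.15,0.62,0,0],
  [4.15,0.62,0,0],
  [4.15,0.62,0,0],
  [2.1,0.5,0,0],
  [2.1,0.3,0,0],
  [0,0,0,0],
])

```text
time: 17.05
position: [0.6159, 0.2708, 0.2239]
tool_rot: [[-0.124, 0.992, -0.001], [0.992, 0.124, 0.001], [0.001, -0.001, -1.0]]
force: [-0.2, -0.2, -3.2]
opening: 0.597
grasp_force: 66.5
```

Emit:
jog_arm([
  [0,0,0,0.186],
  [0,0,0,0.186],
  [0,0,0,0.186],
  [0,0,0,0.186],
  [0,0,0,0.186],
  [0,0,0,0.186],
  [0,0,0,0.186],
  [0,0,0,0.186],
  [0,0,0,0.186],
  [0,0,0,0],
  [0,0,0,0],
])

```text
time: 18.42
position: [0.6169, 0.2683, 0.2242]
tool_rot: [[1.0, 0.021, -0.0], [0.021, -1.0, -0.001], [-0.0, 0.001, -1.0]]
force: [-0.7, -0.8, -3.2]
opening: 0.599
grasp_force: 66.3
```

Run:
```python
from h import *
need(.620,.270,.060,91)
```

```text
t 18.43 shift cm (tool axes) [ 0.32 -0.17 16.42] turn rad 0.004 j7 -121.8 op 0.6
```

Emit:
jog_arm([
  [0.3,-0.2,3,0],
  [0,0,3,0],
  [0,0,3,0],
  [0,0,3,0],
  [0,0,2,0],
  [0,0,1,0],
  [0,0,0.6,0],
  [0,0,0.4,0],
  [0,0,0.3,0],
  [0,0,0,0],
])

```text
time: 19.68
position: [0.6197, 0.2714, 0.0615]
tool_rot: [[1.0, 0.019, 0.0], [0.019, -1.0, 0.0], [0.0, -0.0, -1.0]]
force: [-0.9, 0.0, -3.9]
opening: 0.599
grasp_force: 66.5
```

Emit:
jog_arm([
  [0,0,0.2,0],
  [0,0,0.15,0],
  [0,0,0.1,0],
  [0,0,0,0],
])

```text
time: 20.18
position: [0.6201, 0.2715, 0.0578]
tool_rot: [[1.0, 0.019, 0.001], [0.019, -1.0, 0.0], [0.001, -0.0, -1.0]]
force: [-1.5, -1.2, 5.0]
opening: 0.598
grasp_force: 67.2
```

Emit:
jog_arm([
  [0,0,0,0],
  [0,0,0,0],
  [0,0,0,0],
  [0,0,-1,0],
  [0,0,-2,0],
  [0,0,-4,0],
  [0,0,-4,0],
  [0,0,-4,0],
  [0,0,-2,0],
  [0,0,0,0],
], hand=0.8)

```text
time: 21.42
position: [0.6204, 0.2718, 0.2286]
tool_rot: [[1.0, 0.019, 0.003], [0.019, -1.0, 0.001], [0.003, -0.001, -1.0]]
force: [0.2, -0.2, 0.2]
opening: 0.799
grasp_force: 0.0
```

Run:
```python
from h import *
need(.6128,-.2562,.225,7)
```

```text
t 21.43 shift cm (tool axes) [-1.75 52.78  0.29] turn rad 1.467 j7 -122.0 op 0.8
```

Emit:
jog_arm([
  [0,2.2,0,0],
  [-0.15,4.4,0,0],
  [-0.15,4.4,0,0],
  [-0.15,4.4,0,0],
  [-0.15,4.4,0,0],
  [-0.15,4.4,0,0],
  [-0.15,4.4,0,0],
  [-0.15,4.4,0,0],
  [-0.15,4.4,0,0],
  [-0.15,4.4,0,0],
  [-0.15,4.4,0,0],
  [-0.15,4.4,0,0],
  [-0.15,2.2,0,0],
  [0,0,0,0],
])

```text
time: 23.18
position: [0.61, -0.2587, 0.2255]
tool_rot: [[1.0, 0.015, -0.002], [0.015, -1.0, 0.0], [-0.002, -0.0, -1.0]]
force: [0.7, 0.9, -0.8]
opening: 0.798
grasp_force: 0.0
```

Emit:
jog_arm([
  [0,0,0,-0.186],
  [0,0,0,-0.186],
  [0,0,0,-0.186],
  [0,0,0,-0.186],
  [0,0,0,-0.186],
  [0,0,0,-0.186],
  [0,0,0,-0.186],
  [0,0,0,-0.186],
  [0,0,0,-0.186],
  [0,0,0,0],
  [0,0,0,0],
], hand=1)

```text
time: 24.55
position: [0.6117, -0.2554, 0.2267]
tool_rot: [[-0.12, 0.993, -0.0], [0.993, 0.12, 0.001], [0.001, -0.0, -1.0]]
force: [-0.1, -0.1, -0.5]
opening: 1.003
grasp_force: 0.0
```

Run:
```python
from h import *
T=snap('top');S=snap('scene')
cv2.imwrite('pics/T3.png',T)
cv2.imwrite('pics/v3.png',np.hstack([cv2.resize(S[140:290,150:350],(400,300)),cv2.resize(T[110:260,200:400],(400,300))]))
need(.6128,-.2562,.0605,7)
```

```text
t 24.65 shift cm (tool axes) [-0.03  0.11 16.63] turn rad -0.001 j7 12.9 op 1.0
```

View pics/v3.png

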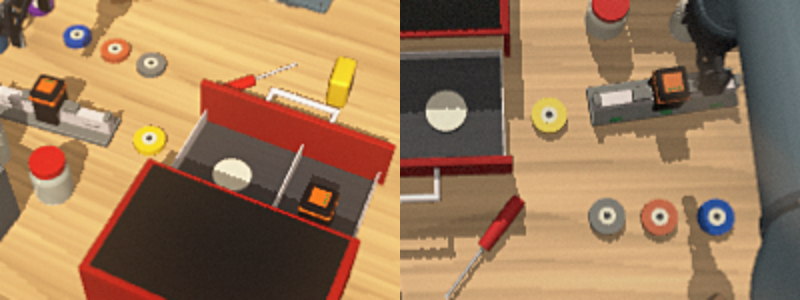

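Battery 0 stands in the left bay at (320,200), and battery 1 is still on the rail at (668,85). The three discs haven't moved. Next is battery 1.

Emit:
jog_arm([
  [0,0.1,3,0],
  [0,0,3,0],
  [0,0,3,0],
  [0,0,3,0],
  [0,0,2,0],
  [0,0,1.5,0],
  [0,0,0.7,0],
  [0,0,0.4,0],
  [0,0,0,0],
])

```text
time: 25.78
position: [0.6128, -0.2568, 0.0612]
tool_rot: [[-0.122, 0.993, 0.001], [0.993, 0.122, -0.0], [-0.0, 0.001, -1.0]]
force: [0.2, 0.4, 0.2]
opening: 1.005
grasp_force: 0.0
```

Emit:
jog_arm([
  [0,0,0,0],
  [0,0,0,0],
  [0,0,0,0],
  [0,0,0,0],
  [0,0,0,0],
  [0,0,0,0],
], hand=0)

```text
time: 26.52
position: [0.6116, -0.2571, 0.0614]
tool_rot: [[-0.121, 0.993, -0.002], [0.993, 0.121, -0.001], [-0.0, -0.002, -1.0]]
force: [-4.1, 0.3, 6.2]
opening: 0.598
grasp_force: 64.9
```

Emit:
jog_arm([
  [0,0,-0.4,0],
  [0,0,-0.5,0],
  [0,0,-0.5,0],
  [0,0,-0.5,0],
  [0,0,-0.5,0],
  [0,0,-1,0],
  [0,0,-2,0],
  [0,0,-3,0],
  [0,0,-3,0],
  [0,0,-3,0],
  [0,0,-2,0],
  [0,0,0,0],
])

```text
time: 28.02
position: [0.6141, -0.2569, 0.2273]
tool_rot: [[-0.122, 0.993, 0.004], [0.993, 0.122, -0.001], [-0.002, 0.004, -1.0]]
force: [-1.2, -0.0, -3.5]
opening: 0.602
grasp_force: 66.7
```

Run:
```python
from h import *
need(.552,.270,.225,91)
```

```text
t 28.02 shift cm (tool axes) [53.05  0.26  0.13] turn rad -1.466 j7 12.9 op 0.6
```

Emit:
jog_arm([
  [2.15,0,0,0],
  [4.2,0,0,0],
  [4.2,0,0,0],
  [4.2,0,0,0],
  [4.2,0,0,0],
  [4.2,0,0,0],
  [4.2,0,0,0],
  [4.2,0,0,0],
  [4.2,0,0,0],
  [4.2,0,0,0],
  [4.2,0,0,0],
  [4.2,0,0,0],
  [2.4,0.2,0,0],
  [2.2,0,0,0],
  [0,0,0,0],
])

```text
time: 29.9
position: [0.5473, 0.2721, 0.2236]
tool_rot: [[-0.127, 0.992, -0.003], [0.992, 0.127, 0.001], [0.001, -0.003, -1.0]]
force: [0.2, -0.2, -3.1]
opening: 0.598
grasp_force: 66.7
```

Emit:
jog_arm([
  [0,0,0,0.186],
  [0,0,0,0.186],
  [0,0,0,0.186],
  [0,0,0,0.186],
  [0,0,0,0.186],
  [0,0,0,0.186],
  [0,0,0,0.186],
  [0,0,0,0.186],
  [0,0,0,0.186],
  [0,0,0,0],
  [0,0,0,0],
])

```text
time: 31.28
position: [0.5497, 0.2686, 0.2244]
tool_rot: [[1.0, 0.022, -0.001], [0.022, -1.0, -0.001], [-0.001, 0.001, -1.0]]
force: [0.3, 0.1, -3.1]
opening: 0.599
grasp_force: 66.5
```

Run:
```python
from h import *
need(.552,.270,.060,91)
```

```text
t 31.27 shift cm (tool axes) [ 0.24 -0.15 16.44] turn rad 0.005 j7 -124.8 op 0.6
```

Emit:
jog_arm([
  [0.2,-0.2,3,0],
  [0,0,3,0],
  [0,0,3,0],
  [0,0,3,0],
  [0,0,2,0],
  [0,0,1,0],
  [0,0,0.6,0],
  [0,0,0.4,0],
  [0,0,0.3,0],
  [0,0,0,0],
])

```text
time: 32.52
position: [0.5521, 0.2712, 0.062]
tool_rot: [[1.0, 0.019, 0.0], [0.019, -1.0, 0.0], [0.0, -0.0, -1.0]]
force: [0.0, -0.6, -2.9]
opening: 0.598
grasp_force: 66.7
```

Emit:
jog_arm([
  [0,0,0.15,0],
  [0,0,0.15,0],
  [0,0,0.1,0],
  [0,0,0,0],
])

```text
time: 33.02
position: [0.5523, 0.2712, 0.0584]
tool_rot: [[1.0, 0.019, 0.0], [0.019, -1.0, -0.0], [0.0, 0.0, -1.0]]
force: [-1.4, -0.5, 3.7]
opening: 0.6
grasp_force: 67.1
```

Emit:
jog_arm([
  [0,0,0,0],
  [0,0,0,0],
  [0,0,0,0],
  [0,0,-1,0],
  [0,0,-2,0],
  [0,0,-4,0],
  [0,0,-4,0],
  [0,0,-4,0],
  [0,0,-2,0],
  [0,0,0,0],
], hand=0.8)

```text
time: 34.28
position: [0.5532, 0.2718, 0.2309]
tool_rot: [[1.0, 0.019, 0.005], [0.019, -1.0, 0.002], [0.005, -0.002, -1.0]]
force: [-0.6, -0.7, -0.4]
opening: 0.801
grasp_force: 0.0
```

```bash
cat >> h.py <<'E'
def disc(im,n,guess,r=22):
    """disc centre: hough-free, mask of non-wood pixels near the white hub"""
    u,v=proj(n,[*guess,.014])[0]
    g=cv2.cvtColor(im,cv2.COLOR_BGR2HSV); x0,y0=int(u)-r,int(v)-r
    p=g[y0:y0+2*r,x0:x0+2*r]
    m=((p[...,1]<70)&(p[...,2]>170)).astype(np.uint8)
    k,_,s,c=cv2.connectedComponentsWithStats(m)
    c=[(c[i]+[x0,y0],s[i][4]) for i in range(1,k) if 4<s[i][4]<90]
    return [(a.round(1),ar,onz(n,*a,.014).round(4)) for a,ar in c]
E
python3 - <<'E'
from h import *
S=snap('scene');T=snap('top');cv2.imwrite('pics/T4.png',T);cv2.imwrite('pics/S4.png',S)
for q,g in (('grey',(.41,-.156)),('red',(.408,-.24)),('blue',(.405,-.334))):
    print(q,'top',disc(T,'top',g,12),'scene',disc(S,'scene',g,10))
for im,nm in((T,'top'),(S,'scene')):
  print([ (b[0],b[1][4],onz(nm,*b[0],.014).round(4)) for b in blobs(im,(105,150,60),(125,255,255))+blobs(im,(3,120,100),(10,200,255)) if 60<b[1][4]<260])
need(.410,-.157,.225,0)
cv2.imwrite('pics/v4.png',np.hstack([cv2.resize(S[140:290,150:350],(400,300)),cv2.resize(T[110:260,200:400],(400,300))]))
E
```

```text
grey top [(array([303.2, 217.4]), np.int32(45), array([ 0.4125, -0.1539,  0.014 ]))] scene [(array([225.1, 171.1]), np.int32(31), array([ 0.4096, -0.153 ,  0.014 ]))]
red top [(array([329.5, 218.2]), np.int32(38), array([ 0.4079, -0.2395,  0.014 ]))] scene [(array([206.8, 163.5]), np.int32(19), array([ 0.4039, -0.2412,  0.014 ]))]
blue top [(array([358.1, 218.1]), np.int32(47), array([ 0.4058, -0.3333,  0.014 ]))] scene [(array([189., 152.]), np.int32(5), array([ 0.3771, -0.3447,  0.014 ])), (array([188. , 156.9]), np.int32(28), array([ 0.4045, -0.3323,  0.014 ]))]
[([378.0, 87.9], 116, array([ 0.8569, -0.4353,  0.014 ])), ([328.7, 88.2], 97, array([ 0.859 , -0.2631,  0.014 ])), ([346.6, 96.8], 94, array([ 0.826 , -0.3233,  0.014 ])), ([357.1, 218.3], 165, array([ 0.4052, -0.3298,  0.014 ])), ([329.1, 218.3], 198, array([ 0.4075, -0.2382,  0.014 ]))]
[([207.3, 165.6], 87, array([ 0.4138, -0.2333,  0.014 ]))]
t 34.38 shift cm (tool axes) [-14.98  42.52   0.29] turn rad -1.552 j7 -125.1 op 0.8
```

View pics/v4.png

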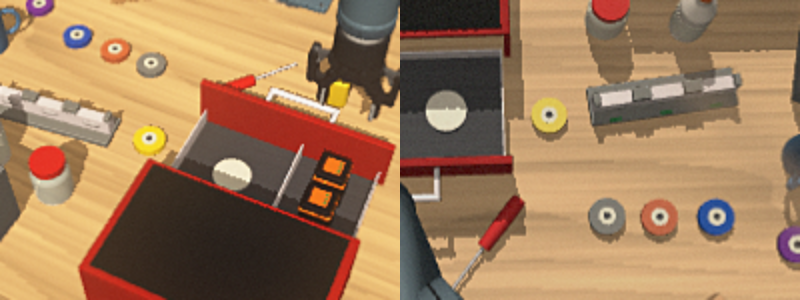

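Both batteries now stand in the left bay at (322,200) and (332,168), and the rail is empty. The discs are next: grey (607,217), red (659,217), blue (716,217).

Emit:
jog_arm([
  [-1.48,4.24,0,0],
  [-1.48,4.24,0,0],
  [-1.48,4.24,0,0],
  [-1.48,4.24,0,0],
  [-1.48,4.24,0,0],
  [-1.48,4.24,0,0],
  [-1.48,4.24,0,0],
  [-1.48,4.24,0,0],
  [-1.48,4.24,0,0],
  [-1.48,4.24,0,0],
  [0,0,0,-0.173],
  [0,0,0,-0.173],
  [0,0,0,-0.173],
  [0,0,0,-0.173],
  [0,0,0,-0.173],
  [0,0,0,-0.173],
  [0,0,0,-0.173],
  [0,0,0,-0.173],
  [0,0,0,-0.173],
  [0,0,0,0],
], hand=1)

```text
time: 36.88
position: [0.4113, -0.1554, 0.2269]
tool_rot: [[-0.003, 1.0, -0.002], [1.0, 0.003, 0.001], [0.001, -0.002, -1.0]]
force: [-0.5, 0.1, -0.3]
opening: 0.998
grasp_force: 0.0
```

Run:
```python
from h import *
need(.411,-.1545,.02,0)
print(arm.read_state()['joints'])
```

```text
t 36.88 shift cm (tool axes) [8.000e-02 1.000e-02 2.069e+01] turn rad 0.003 j7 11.6 op 1.0
[ 27.62663498  11.27577894 -14.30736794 117.96402901   3.52837709
  51.27093319  11.5634426 ]
```

Emit:
jog_arm([
  [0.05,0,3,0],
  [0,0,4,0],
  [0,0,4,0],
  [0,0,4,0],
  [0,0,3,0],
  [0,0,2,0],
  [0,0,1.2,0],
  [0,0,0.8,0],
  [0,0,0.6,0],
  [0,0,0,0],
])

```text
time: 38.12
position: [0.4121, -0.1551, 0.0018]
tool_rot: [[-0.005, 1.0, 0.0], [1.0, 0.005, -0.0], [-0.0, 0.0, -1.0]]
force: [0.5, 0.3, -0.4]
opening: 0.999
grasp_force: 0.0
```

Emit:
jog_arm([
  [0,0,0.2,0],
  [0,0,0.15,0],
  [0,0,0,0],
])

```text
time: 38.5
position: [0.4121, -0.1551, -0.0017]
tool_rot: [[-0.005, 1.0, 0.0], [1.0, 0.005, -0.0], [-0.0, 0.0, -1.0]]
force: [0.9, -0.2, 0.3]
opening: 1.001
grasp_force: 0.0
```

Emit:
jog_arm([
  [0,0,0,0],
  [0,0,0,0],
  [0,0,0,0],
  [0,0,0,0],
  [0,0,0,0],
  [0,0,0,0],
], hand=0)

```text
time: 39.25
position: [0.412, -0.1552, -0.0011]
tool_rot: [[-0.005, 1.0, 0.0], [1.0, 0.005, -0.0], [-0.0, 0.0, -1.0]]
force: [-2.4, 0.4, 10.6]
opening: 0.674
grasp_force: 61.5
```

Emit:
jog_arm([
  [0,0,-0.5,0],
  [0,0,-1,0],
  [0,0,-2,0],
  [0,0,-3,0],
  [0,0,-4,0],
  [0,0,-4,0],
  [0,0,-3,0],
  [0,0,-1.5,0],
  [0,0,0,0],
])

```text
time: 40.38
position: [0.4123, -0.1553, 0.1888]
tool_rot: [[-0.005, 1.0, 0.001], [1.0, 0.005, -0.001], [-0.001, 0.001, -1.0]]
force: [-0.3, 0.8, -0.8]
opening: 0.673
grasp_force: 64.2
```

Run:
```python
from h import *
need(.5915,.106,.19,1)
S=snap('scene');T=snap('top')
g=proj('scene',[*arm.read_state()['position']])[0].astype(int);h=proj('top',[*arm.read_state()['position']])[0].astype(int);print(g,h)
cv2.imwrite('pics/v5.png',np.hstack([cv2.resize(S[g[1]-50:g[1]+50,g[0]-60:g[0]+60],(480,400)),cv2.resize(T[h[1]-50:h[1]+50,h[0]-40:h[0]+40],(320,400))]))
```

```text
t 40.38 shift cm (tool axes) [26.04 18.05 -0.11] turn rad -0.013 j7 10.0 op 0.67
[221 138] [311 211]
```

View pics/v5.png

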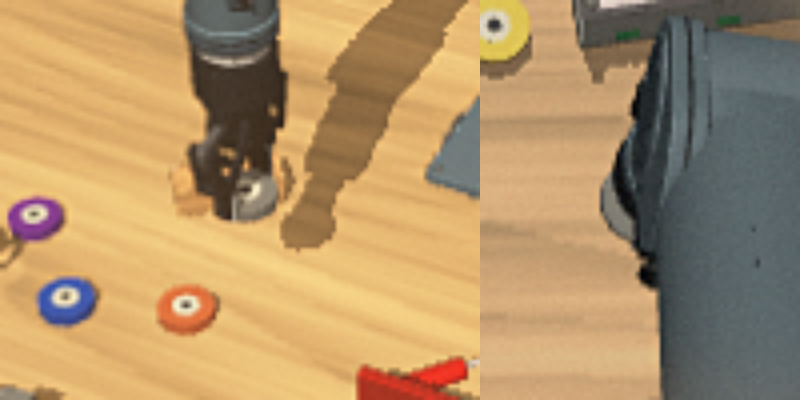

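The grey disc is held level at the fingertips (255,195).

Emit:
jog_arm([
  [1.6,1.1,0,0],
  [3.25,2.25,0,0],
  [3.25,2.25,0,0],
  [3.25,2.25,0,0],
  [3.25,2.25,0,0],
  [3.25,2.25,0,0],
  [3.25,2.25,0,0],
  [3.25,2.25,0,0],
  [1.6,1.1,0,0],
  [0,0,0,0],
  [0,0,0,-0.013],
])

```text
time: 41.85
position: [0.5894, 0.1033, 0.1876]
tool_rot: [[-0.017, 1.0, -0.002], [1.0, 0.017, -0.002], [-0.002, -0.002, -1.0]]
force: [-0.0, -0.2, -2.0]
opening: 0.668
grasp_force: 64.2
```

Run:
```python
from h import *
need(.5915,.105,.02,1)
S=snap('scene');p=proj('scene',[.5915,.106,.018])[0];print(p)
T=snap('top');cv2.imwrite('pics/T5.png',T)
g=cv2.cvtColor(cv2.imread('pics/S4.png'),cv2.COLOR_BGR2HSV)
m=cv2.inRange(g,np.array((10,0,110)),np.array((40,110,255)));m[:215]=0;m[240:]=0;m[:,:252]=0;m[:,280:]=0
ys,xs=np.nonzero(m);(c,ax,an)=cv2.fitEllipse(cv2.convexHull(np.stack([xs,ys],1).astype(np.int32)));print(c,ax,onz('scene',*c,.018))
```

```text
t 41.85 shift cm (tool axes) [ 0.2   0.24 16.76] turn rad -0.0 j7 -22.6 op 0.67
[265.17928228 226.86129766]
(265.6539001464844, 226.56143188476562) (15.829895973205566, 19.485586166381836) [0.58960069 0.10697089 0.018     ]
```

Emit:
jog_arm([
  [0.3,0.18,2,0],
  [0,0,3,0],
  [0,0,3,0],
  [0,0,3,0],
  [0,0,2,0],
  [0,0,1.5,0],
  [0,0,1,0],
  [0,0,0.7,0],
  [0,0,0.4,0],
  [0,0,0,0],
])

```text
time: 43.2
position: [0.5921, 0.1083, 0.0224]
tool_rot: [[-0.018, 1.0, 0.0], [1.0, 0.018, 0.0], [-0.0, 0.0, -1.0]]
force: [0.2, -0.7, -0.6]
opening: 0.675
grasp_force: 64.2
```

Emit:
jog_arm([
  [-0.2,-0.1,0.1,0],
  [0,0,0.1,0],
  [0,0,0.1,0],
  [0,0,0.1,0],
  [0,0,0,0],
])

```text
time: 43.82
position: [0.5909, 0.1063, 0.0182]
tool_rot: [[-0.018, 1.0, -0.0], [1.0, 0.018, -0.0], [-0.0, -0.0, -1.0]]
force: [0.2, -0.9, 0.1]
opening: 0.673
grasp_force: 64.2
```

Emit:
jog_arm([
  [0,0,0.1,0],
  [0,0,0.05,0],
  [0,0,0,0],
])

```text
time: 44.2
position: [0.5911, 0.1063, 0.017]
tool_rot: [[-0.018, 1.0, 0.0], [1.0, 0.018, -0.0], [-0.0, 0.0, -1.0]]
force: [-1.5, -0.7, 3.6]
opening: 0.674
grasp_force: 64.8
```

Emit:
jog_arm([
  [0,0,0,0],
  [0,0,0,0],
  [0,0,0,0],
  [0,0,0,0],
  [0,0,-1,0],
  [0,0,-2,0],
  [0,0,-4,0],
  [0,0,-4,0],
  [0,0,-4,0],
  [0,0,-2,0],
  [0,0,0,0],
], hand=0.9)

```text
time: 45.58
position: [0.5924, 0.1067, 0.1898]
tool_rot: [[-0.018, 1.0, 0.005], [1.0, 0.018, 0.001], [0.001, 0.005, -1.0]]
force: [-0.2, 0.5, -0.2]
opening: 0.9
grasp_force: 0.0
```

Run:
```python
from h import *
need(.4075,-.239,.19,0)
```

```text
t 45.58 shift cm (tool axes) [-34.23 -19.11  -0.14] turn rad 0.018 j7 -22.9 op 0.9
```

Emit:
jog_arm([
  [-1.7,-0.95,0,0],
  [-3.4,-1.9,0,0],
  [-3.4,-1.9,0,0],
  [-3.4,-1.9,0,0],
  [-3.4,-1.9,0,0],
  [-3.4,-1.9,0,0],
  [-3.4,-1.9,0,0],
  [-3.4,-1.9,0,0],
  [-3.4,-1.9,0,0],
  [-3.4,-1.9,0,0],
  [-1.9,-1.05,0,0],
  [0,0,0,0.018],
  [0,0,0,0],
], hand=1)

```text
time: 47.2
position: [0.4057, -0.2382, 0.1863]
tool_rot: [[-0.0, 1.0, -0.001], [1.0, 0.0, 0.001], [0.001, -0.001, -1.0]]
force: [0.2, 0.1, -0.3]
opening: 0.998
grasp_force: 0.0
```

Run:
```python
from h import *
T=snap('top');S=snap('scene');cv2.imwrite('pics/T6.png',T);cv2.imwrite('pics/S6.png',S)
for q,g in (('red',(.408,-.24)),('blue',(.405,-.333))):
    print(q,'top',disc(T,'top',g,12),'scene',disc(S,'scene',g,10))
o=proj('top',[.591,.106,.032])[0]; q=[int(a) for a in o]
cv2.imwrite('pics/v6.png',np.hstack([cv2.resize(T[q[1]-25:q[1]+25,q[0]-25:q[0]+25],(400,400)),cv2.resize(S[215-10:245,245:290],(400,400))]))
need(.4075,-.239,0,0)
for n,im,z in(('top',T,.032),('scene',S,.032)):
  u,v=proj(n,[.591,.106,z])[0];r=5;g=cv2.cvtColor(im,cv2.COLOR_BGR2HSV)
  p=im[int(v)-r:int(v)+r+1,int(u)-r:int(u)+r+1].max(2); ys,xs=np.nonzero(p>150);print(n,(u,v),len(xs),onz(n,xs.mean()+int(u)-r,ys.mean()+int(v)-r,z))
```

```text
red top [(array([329.5, 218.1]), np.int32(39), array([ 0.4083, -0.2394,  0.014 ]))] scene [(array([206.8, 163.5]), np.int32(19), array([ 0.4039, -0.2412,  0.014 ]))]
blue top [] scene [(array([178.4, 161.8]), np.int32(13), array([ 0.4462, -0.3529,  0.014 ]))]
t 47.3 shift cm (tool axes) [-0.12  0.12 18.65] turn rad 0.002 j7 19.6 op 1.0
top (np.float64(222.48811163800363), np.float64(164.61541724476143)) 57 [0.59336352 0.10793075 0.032     ]
scene (np.float64(265.34665792506905), np.float64(224.42131719803533)) 50 [0.58899223 0.10659637 0.032     ]
```

View pics/v6.png

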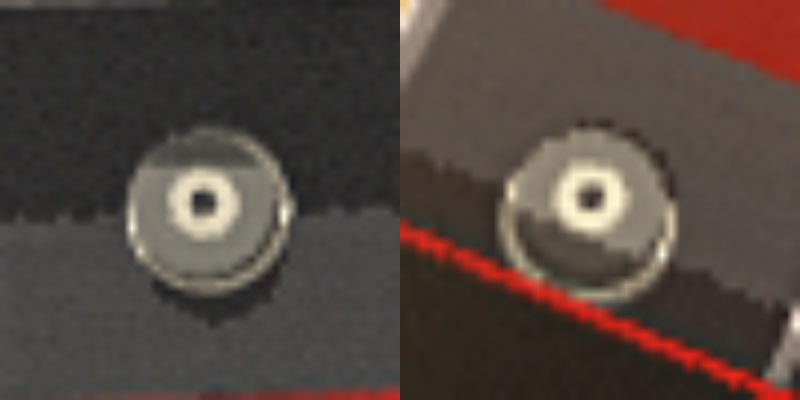

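The grey disc sits centred on the plate, with an even ring of plate visible around it. The blue disc was knocked aside to about (0.446, -0.353), so I'll re-measure it before gripping. Red is next.

Emit:
jog_arm([
  [-0.12,0.05,3,0],
  [0,0,4,0],
  [0,0,4,0],
  [0,0,3,0],
  [0,0,2,0],
  [0,0,1.2,0],
  [0,0,0.8,0],
  [0,0,0.5,0],
  [0,0,0,0],
])

```text
time: 48.42
position: [0.4069, -0.2403, 0.0019]
tool_rot: [[-0.0, 1.0, 0.0], [1.0, 0.0, -0.0], [-0.0, 0.0, -1.0]]
force: [0.7, 0.2, -0.4]
opening: 0.998
grasp_force: 0.0
```

Emit:
jog_arm([
  [0,0,0.15,0],
  [0,0,0.15,0],
  [0,0,0,0],
])

```text
time: 48.8
position: [0.4068, -0.2403, -0.0012]
tool_rot: [[0.0, 1.0, 0.0], [1.0, -0.0, -0.0], [-0.0, 0.0, -1.0]]
force: [0.4, 0.5, 0.0]
opening: 1.002
grasp_force: 0.0
```

Emit:
jog_arm([
  [0,0,0,0],
  [0,0,0,0],
  [0,0,0,0],
  [0,0,0,0],
  [0,0,0,0],
  [0,0,0,0],
], hand=0)

```text
time: 49.55
position: [0.4068, -0.2403, -0.0006]
tool_rot: [[0.0, 1.0, -0.0], [1.0, -0.0, -0.0], [-0.0, -0.0, -1.0]]
force: [-1.8, 1.4, 9.6]
opening: 0.673
grasp_force: 61.7
```

Emit:
jog_arm([
  [0,0,-0.5,0],
  [0,0,-1,0],
  [0,0,-2,0],
  [0,0,-3,0],
  [0,0,-4,0],
  [0,0,-4,0],
  [0,0,-3,0],
  [0,0,-1.5,0],
  [0,0,0,0],
])

```text
time: 50.68
position: [0.407, -0.2405, 0.1894]
tool_rot: [[0.0, 1.0, 0.001], [1.0, -0.0, -0.001], [-0.001, 0.001, -1.0]]
force: [0.4, -0.0, -1.8]
opening: 0.673
grasp_force: 64.1
```

Run:
```python
from h import *
need(.591,.1065,.19,1)
```

```text
t 50.67 shift cm (tool axes) [34.71 18.4  -0.07] turn rad -0.018 j7 19.5 op 0.67
```

Emit:
jog_arm([
  [1.75,0.92,0,0],
  [3.47,1.84,0,0],
  [3.47,1.84,0,0],
  [3.47,1.84,0,0],
  [3.47,1.84,0,0],
  [3.47,1.84,0,0],
  [3.47,1.84,0,0],
  [3.47,1.84,0,0],
  [3.47,1.84,0,0],
  [3.47,1.84,0,0],
  [1.75,0.92,0,0],
  [0,0,0,-0.018],
  [0,0,0,0],
])

```text
time: 52.3
position: [0.59, 0.1048, 0.1881]
tool_rot: [[-0.017, 1.0, -0.002], [1.0, 0.017, -0.002], [-0.002, -0.002, -1.0]]
force: [0.3, -0.3, -0.4]
opening: 0.673
grasp_force: 64.2
```

Run:
```python
from h import *
need(.591,.1065,.036,1)
S=snap('scene');T=snap('top')
cv2.imwrite('pics/v7.png',np.hstack([cv2.resize(S[130:200,140:230],(400,311)),cv2.resize(T[190:260,300:390],(400,311))]))
for n,im in(('top',T),('scene',S)):
  print(n,[ (b[0],b[1][4],onz(n,*b[0],.014).round(4)) for b in blobs(im,(105,150,60),(125,255,255)) if 40<b[1][4]<260 ])
  print(disc(im,n,(.446,-.353),11))
```

```text
t 52.3 shift cm (tool axes) [ 0.19  0.13 15.21] turn rad -0.001 j7 -23.5 op 0.67
top [([377.6, 87.9], 108, array([ 0.8569, -0.4339,  0.014 ])), ([329.1, 88.0], 92, array([ 0.8597, -0.2646,  0.014 ])), ([341.1, 96.8], 52, array([ 0.8264, -0.3042,  0.014 ])), ([363.9, 204.4], 160, array([ 0.4503, -0.3554,  0.014 ]))]
[(array([365. , 204.1]), np.int32(42), array([ 0.451 , -0.3592,  0.014 ]))]
scene [([320.6, 6.2], 230, array([-1.3307, -0.3262,  0.014 ])), ([176.7, 163.1], 64, array([ 0.4557, -0.3549,  0.014 ]))]
[(array([177., 162.]), np.int32(24), array([ 0.4495, -0.3574,  0.014 ]))]
```

View pics/v7.png

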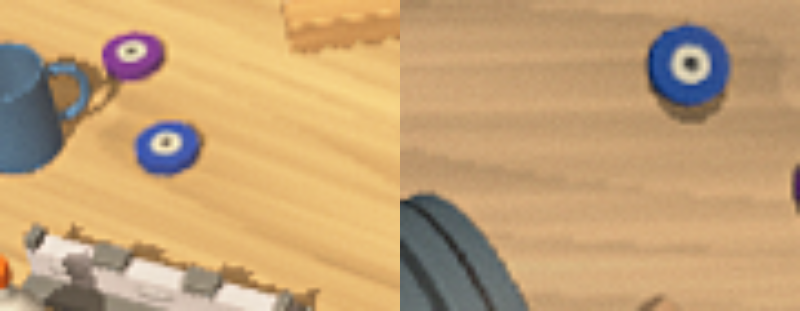

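The blue disc now lies at (690,65) in the top crop, at (0.450, -0.358), with nothing beside it. First I'll place red.

Emit:
jog_arm([
  [0.05,0.05,2,0],
  [0,0,3,0],
  [0,0,3,0],
  [0,0,3,0],
  [0,0,2,0],
  [0,0,1,0],
  [0,0,0.7,0],
  [0,0,0.4,0],
  [0,0,0,0],
])

```text
time: 53.52
position: [0.5914, 0.1076, 0.0381]
tool_rot: [[-0.018, 1.0, 0.001], [1.0, 0.018, 0.0], [0.0, 0.001, -1.0]]
force: [0.6, 0.3, -1.2]
opening: 0.674
grasp_force: 64.2
```

Emit:
jog_arm([
  [0,0,0.2,0],
  [0,0,0.2,0],
  [0,0,0.1,0],
  [0,0,0.1,0],
  [0,0,0,0],
])

```text
time: 54.15
position: [0.5912, 0.1075, 0.0317]
tool_rot: [[-0.018, 1.0, -0.0], [1.0, 0.018, -0.0], [-0.0, -0.0, -1.0]]
force: [0.1, 0.0, -1.3]
opening: 0.673
grasp_force: 64.2
```

Emit:
jog_arm([
  [0,0,0.08,0],
  [0,0,0,0],
])

```text
time: 54.4
position: [0.5914, 0.1075, 0.0315]
tool_rot: [[-0.018, 1.0, 0.0], [1.0, 0.018, -0.0], [-0.0, 0.0, -1.0]]
force: [-1.8, -0.6, 5.4]
opening: 0.674
grasp_force: 64.9
```

Emit:
jog_arm([
  [0,0,0,0],
  [0,0,0,0],
  [0,0,0,0],
  [0,0,0,0],
  [0,0,-1,0],
  [0,0,-2,0],
  [0,0,-4,0],
  [0,0,-4,0],
  [0,0,-4,0],
  [0,0,-1,0],
  [0,0,0,0],
], hand=0.9)

```text
time: 55.78
position: [0.5915, 0.1075, 0.1921]
tool_rot: [[-0.018, 1.0, 0.002], [1.0, 0.018, 0.0], [0.0, 0.002, -1.0]]
force: [0.2, -0.6, -1.1]
opening: 0.895
grasp_force: 0.0
```

Run:
```python
from h import *
need(.450,-.358,.19,0)
```

```text
t 55.77 shift cm (tool axes) [-46.29 -14.98   0.18] turn rad 0.018 j7 -23.6 op 0.89
```

Emit:
jog_arm([
  [-1.9,-0.6,0,0],
  [-3.85,-1.25,0,0],
  [-3.85,-1.25,0,0],
  [-3.85,-1.25,0,0],
  [-3.85,-1.25,0,0],
  [-3.85,-1.25,0,0],
  [-3.85,-1.25,0,0],
  [-3.85,-1.25,0,0],
  [-3.85,-1.25,0,0],
  [-3.85,-1.25,0,0],
  [-3.85,-1.25,0,0],
  [-3.85,-1.25,0,0],
  [-1.95,-0.6,0,0],
  [0,0,0,0.018],
  [0,0,0,0],
], hand=1)

```text
time: 57.65
position: [0.4507, -0.3551, 0.1907]
tool_rot: [[-0.002, 1.0, -0.0], [1.0, 0.002, 0.002], [0.002, -0.0, -1.0]]
force: [0.4, -0.6, 0.5]
opening: 1.001
grasp_force: 0.0
```

Run:
```python
from h import *
need(.450,-.358,0,0)
S=snap('scene');T=snap('top');print(disc(S,'scene',(.45,-.357),11))
o=proj('top',[.591,.107,.046])[0]; q=[int(a) for a in o]
cv2.imwrite('pics/v8.png',np.hstack([cv2.resize(T[q[1]-25:q[1]+25,q[0]-25:q[0]+25],(400,400)),cv2.resize(S[200:240,245:290],(400,400))]))
```

```text
t 57.65 shift cm (tool axes) [-0.32 -0.06 19.07] turn rad 0.002 j7 27.2 op 1.0
[(array([176.9, 161.9]), np.int32(24), array([ 0.4494, -0.3583,  0.014 ]))]
```

View pics/v8.png

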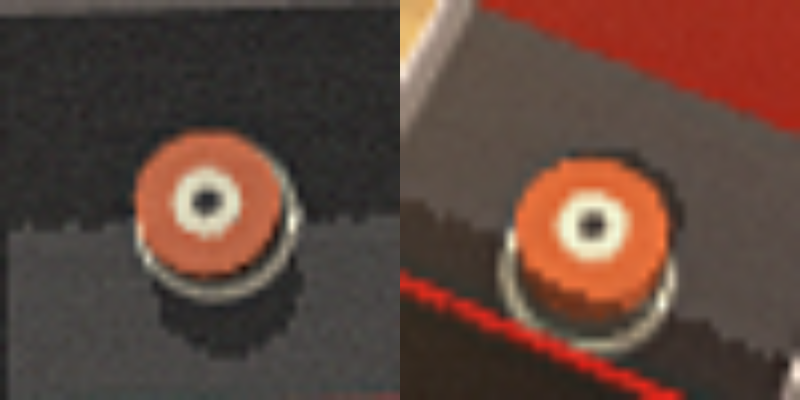

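Red lies squarely on grey. Now blue.

Emit:
jog_arm([
  [-0.25,-0.05,3,0],
  [0,0,4,0],
  [0,0,4,0],
  [0,0,3,0],
  [0,0,2,0],
  [0,0,1.2,0],
  [0,0,0.8,0],
  [0,0,0.6,0],
  [0,0,0.2,0],
  [0,0,0,0],
])

```text
time: 59.0
position: [0.4497, -0.3597, 0.0033]
tool_rot: [[0.0, 1.0, 0.0], [1.0, -0.0, -0.0], [-0.0, 0.0, -1.0]]
force: [-0.6, 0.9, -0.5]
opening: 0.999
grasp_force: 0.0
```

Emit:
jog_arm([
  [0.12,0,0.2,0],
  [0,0,0.2,0],
  [0,0,0,0],
])

```text
time: 59.38
position: [0.4495, -0.3583, -0.0011]
tool_rot: [[-0.0, 1.0, -0.0], [1.0, 0.0, 0.0], [0.0, -0.0, -1.0]]
force: [0.6, 0.1, -0.7]
opening: 1.0
grasp_force: 0.0
```

Emit:
jog_arm([
  [0,0,0,0],
  [0,0,0,0],
  [0,0,0,0],
  [0,0,0,0],
  [0,0,0,0],
  [0,0,0,0],
], hand=0)

```text
time: 60.12
position: [0.4497, -0.3585, -0.0003]
tool_rot: [[0.0, 1.0, 0.0], [1.0, -0.0, -0.0], [-0.0, 0.0, -1.0]]
force: [-0.9, 2.2, 6.5]
opening: 0.673
grasp_force: 62.8
```

Emit:
jog_arm([
  [0,0,-0.5,0],
  [0,0,-1,0],
  [0,0,-2,0],
  [0,0,-3,0],
  [0,0,-4,0],
  [0,0,-4,0],
  [0,0,-3,0],
  [0,0,-1.5,0],
  [0,0,0,0],
])

```text
time: 61.25
position: [0.4499, -0.3587, 0.1901]
tool_rot: [[-0.0, 1.0, 0.002], [1.0, 0.0, -0.001], [-0.001, 0.002, -1.0]]
force: [-0.7, -0.1, -1.1]
opening: 0.675
grasp_force: 64.1
```

Run:
```python
from h import *
need(.591,.1075,.19,1)
```

```text
t 61.25 shift cm (tool axes) [ 4.662e+01  1.411e+01 -3.000e-02] turn rad -0.017 j7 27.3 op 0.68
```

Emit:
jog_arm([
  [1.95,0.58,0,0],
  [3.9,1.18,0,0],
  [3.9,1.18,0,0],
  [3.9,1.18,0,0],
  [3.9,1.18,0,0],
  [3.9,1.18,0,0],
  [3.9,1.18,0,0],
  [3.9,1.18,0,0],
  [3.9,1.18,0,0],
  [3.9,1.18,0,0],
  [3.9,1.18,0,0],
  [3.9,1.18,0,0],
  [1.95,0.58,0,0],
  [0,0,0,-0.018],
  [0,0,0,0],
])

```text
time: 63.12
position: [0.5904, 0.1075, 0.1884]
tool_rot: [[-0.017, 1.0, -0.001], [1.0, 0.017, -0.002], [-0.002, -0.001, -1.0]]
force: [-0.4, -0.2, -0.5]
opening: 0.672
grasp_force: 64.1
```

Emit:
jog_arm([
  [0,0,2,0],
  [0,0,3,0],
  [0,0,3,0],
  [0,0,2,0],
  [0,0,1.5,0],
  [0,0,1,0],
  [0,0,0.7,0],
  [0,0,0.4,0],
  [0,0,0,0],
])

```text
time: 64.25
position: [0.591, 0.1097, 0.0531]
tool_rot: [[-0.018, 1.0, 0.0], [1.0, 0.018, -0.0], [-0.0, 0.0, -1.0]]
force: [-0.9, 0.6, -1.7]
opening: 0.673
grasp_force: 64.1
```

Run:
```python
from h import *
need(.5912,.1075,.046,1)
```

```text
t 64.25 shift cm (tool axes) [-0.22  0.02  0.71] turn rad 0.001 j7 -27.8 op 0.67
```

Emit:
jog_arm([
  [-0.22,0.02,0.2,0],
  [0,0,0.2,0],
  [0,0,0.15,0],
  [0,0,0.1,0],
  [0,0,0,0],
])

```text
time: 64.88
position: [0.5911, 0.1075, 0.0464]
tool_rot: [[-0.018, 1.0, -0.0], [1.0, 0.018, -0.0], [-0.0, -0.0, -1.0]]
force: [-0.1, -0.6, -0.9]
opening: 0.672
grasp_force: 64.1
```

Emit:
jog_arm([
  [0,0,0.08,0],
  [0,0,0,0],
])

```text
time: 65.12
position: [0.5913, 0.1075, 0.0458]
tool_rot: [[-0.018, 1.0, 0.0], [1.0, 0.018, 0.0], [0.0, 0.0, -1.0]]
force: [0.6, -0.3, -0.2]
opening: 0.674
grasp_force: 64.3
```

Emit:
jog_arm([
  [0,0,0.06,0],
  [0,0,0,0],
])

```text
time: 65.38
position: [0.5914, 0.1075, 0.0457]
tool_rot: [[-0.018, 1.0, 0.0], [1.0, 0.018, -0.0], [-0.0, 0.0, -1.0]]
force: [-1.1, -0.6, 4.7]
opening: 0.672
grasp_force: 64.7
```

Emit:
jog_arm([
  [0,0,0,0],
  [0,0,0,0],
  [0,0,0,0],
  [0,0,0,0],
  [0,0,-1,0],
  [0,0,-2,0],
  [0,0,-4,0],
  [0,0,-4,0],
  [0,0,-4,0],
  [0,0,-2,0],
  [0,0,0,0],
], hand=0.9)

```text
time: 66.75
position: [0.5925, 0.1078, 0.2181]
tool_rot: [[-0.018, 1.0, 0.005], [1.0, 0.018, 0.001], [0.001, 0.005, -1.0]]
force: [1.0, -0.1, 0.3]
opening: 0.9
grasp_force: 0.0
```

Run:
```python
from h import *
need(.432,.179,.225,0)
```

```text
t 66.75 shift cm (tool axes) [  7.41 -15.92  -0.76] turn rad 0.018 j7 -23.2 op 0.9
```

Emit:
jog_arm([
  [1.5,-3.1,0,0],
  [1.5,-3.1,0,0],
  [1.5,-3.1,0,0],
  [1.5,-3.1,0,0],
  [1.5,-3.1,0,0],
  [0,0,0,0.018],
  [0,0,0,0],
], hand=0.4)

```text
time: 67.62
position: [0.4352, 0.1791, 0.2149]
tool_rot: [[0.0, 1.0, -0.0], [1.0, -0.0, -0.0], [-0.0, -0.0, -1.0]]
force: [1.1, -0.6, 0.1]
opening: 0.4
grasp_force: 0.0
```

Run:
```python
from h import *
need(.436,.179,.070,0)
S=snap('scene');T=snap('top')
cv2.imwrite('pics/v9.png',np.hstack([cv2.resize(T[130:200,140:250],(440,280)),cv2.resize(S[190:260,240:330],(360,280))]))
```

```text
t 67.62 shift cm (tool axes) [-1.000e-02  8.000e-02  1.449e+01] turn rad -0.0 j7 -36.4 op 0.4
```

View pics/v9.png

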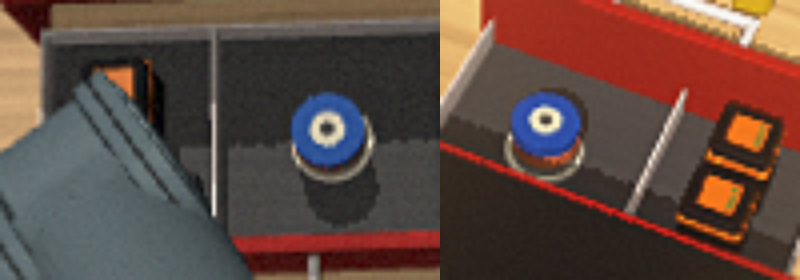

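The blue, red and grey stack is centred on the plate (330,130), and both batteries stand upright in the left bay. I'll grip the handle and push the drawer shut.

Emit:
jog_arm([
  [0,0.05,3,0],
  [0,0,3,0],
  [0,0,3,0],
  [0,0,2,0],
  [0,0,1.5,0],
  [0,0,1.2,0],
  [0,0,0.7,0],
  [0,0,0,0],
])

```text
time: 68.72
position: [0.4353, 0.1796, 0.0709]
tool_rot: [[-0.0, 1.0, -0.0], [1.0, 0.0, -0.0], [-0.0, -0.0, -1.0]]
force: [-0.1, -0.9, 0.2]
opening: 0.396
grasp_force: 0.0
```

Emit:
jog_arm([
  [0,0,0,0],
  [0,0,0,0],
  [0,0,0,0],
  [0,0,0,0],
  [0,0,0,0],
], hand=0)

```text
time: 69.35
position: [0.4363, 0.1799, 0.0718]
tool_rot: [[-0.0, 1.0, 0.002], [1.0, 0.0, 0.001], [0.001, 0.002, -1.0]]
force: [1.8, -0.4, 7.1]
opening: 0.114
grasp_force: 58.8
```

Emit:
jog_arm([
  [0,0.2,0,0],
  [0,0.4,0,0],
  [0,0.6,0,0],
  [0,0.8,0,0],
  [0,1,0,0],
  [0,1,0,0],
  [0,1,0,0],
  [0,1,0,0],
  [0,1,0,0],
  [0,1,0,0],
  [0,1,0,0],
  [0,1,0,0],
  [0,1,0,0],
  [0,1,0,0],
  [0,1,0,0],
  [0,1,0,0],
  [0,1,0,0],
  [0,1,0,0],
  [0,0.5,0,0],
  [0,0.3,0,0],
])

```text
time: 71.85
position: [0.6032, 0.1813, 0.0718]
tool_rot: [[-0.001, 1.0, 0.0], [1.0, 0.001, 0.002], [0.002, 0.0, -1.0]]
force: [-2.9, 1.6, 6.9]
opening: 0.115
grasp_force: 59.4
```

Emit:
jog_arm([
  [0,0.3,0,0],
  [0,0.3,0,0],
  [0,0.3,0,0],
  [0,0,0,0],
])

```text
time: 72.35
position: [0.6125, 0.1814, 0.0719]
tool_rot: [[-0.001, 1.0, 0.001], [1.0, 0.001, 0.002], [0.002, 0.001, -1.0]]
force: [-0.9, 1.6, 5.7]
opening: 0.116
grasp_force: 59.2
```

Shut should come at about x = 0.626, so I'll creep on to the stop.

Emit:
jog_arm([
  [0,0.3,0,0],
  [0,0.3,0,0],
  [0,0.3,0,0],
  [0,0.3,0,0],
  [0,0,0,0],
])

```text
time: 72.97
position: [0.6244, 0.1815, 0.0719]
tool_rot: [[-0.001, 1.0, 0.001], [1.0, 0.001, 0.002], [0.002, 0.001, -1.0]]
force: [-0.5, 1.6, 5.2]
opening: 0.114
grasp_force: 59.2
```

Emit:
jog_arm([
  [0,0.2,0,0],
  [0,0.2,0,0],
  [0,0,0,0],
])

```text
time: 73.35
position: [0.6263, 0.1815, 0.0719]
tool_rot: [[-0.001, 1.0, -0.003], [1.0, 0.001, 0.001], [0.001, -0.003, -1.0]]
force: [-5.8, 1.2, 10.5]
opening: 0.111
grasp_force: 59.8
```

Emit:
jog_arm([
  [0,0.15,0,0],
  [0,0,0,0],
])

```text
time: 73.6
position: [0.6263, 0.1815, 0.0718]
tool_rot: [[-0.002, 1.0, -0.006], [1.0, 0.002, 0.001], [0.001, -0.006, -1.0]]
force: [-11.9, 1.3, 14.8]
opening: 0.114
grasp_force: 60.3
```

Emit:
jog_arm([
  [0,0,0,0],
  [0,0,0,0],
  [0,0,0,0],
  [0,0,-2,0],
  [0,0,-4,0],
  [0,0,-4,0],
  [0,0,-4,0],
  [0,0,-2,0],
  [0,0,0,0],
], hand=0.4)

```text
time: 74.72
position: [0.6306, 0.1799, 0.2328]
tool_rot: [[0.0, 1.0, 0.003], [1.0, -0.0, 0.001], [0.001, 0.003, -1.0]]
force: [0.6, 0.1, -0.4]
opening: 0.397
grasp_force: 0.0
```

Emit:
jog_arm([
  [-3,-1.5,0,0],
  [-3,-1.5,0,0],
  [-3,-1.5,0,0],
  [-3,-1.5,0,0],
  [-3,-1.5,0,0],
  [-3,-1.5,0,0],
  [-3,-0.5,0,0],
  [-3,0,0,0],
  [-3,0,0,0],
  [0,0,0,0],
  [0,0,0,0],
  [0,0,0,0],
  [0,0,0,0],
])

```text
time: 76.35
position: [0.5348, -0.0894, 0.231]
tool_rot: [[-0.002, 1.0, -0.0], [1.0, 0.002, 0.0], [0.0, -0.0, -1.0]]
force: [0.1, -1.0, 0.1]
opening: 0.402
grasp_force: 0.0
```

Run:
```python
from h import *
T=snap('top');S=snap('scene')
cv2.imwrite('pics/v10.png',np.hstack([cv2.resize(T[40:280],(427,200*2))[:, :427],cv2.resize(S[100:330,120:360],(373,400))]))
```

```text
(no output)
```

View pics/v10.png

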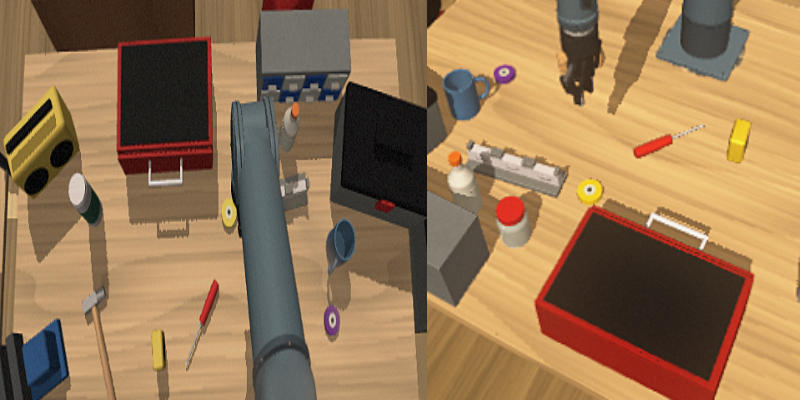

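The drawer is shut, the rail is empty, and the bystanders and look-alikes are where they were. I'm handing the job in.

```bash
python3 -c "
from cell import arm
print(arm.finish_job())"
```

```text
the job is handed in; nothing more can be done
None
```

Job handed in at about 76 s: both batteries are in the left bay, the grey, red and blue discs are stacked centred on the plate, the drawer is fully shut, and nothing else was touched.

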